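# Index the sampler carousel to the square bottle

### The arm

A 6-joint arm with a two-finger parallel gripper is mounted at the origin on the work surface. World frame = base frame: x ahead of the robot, y to its left, z up, the work surface at z = 0. Lengths are in m, angles in degrees, forces in N, time in s.
With the tool pointing down it reaches from about 0.225 to 0.875 m from the base axis. Payload 3.4 kg.
Tool frame: the origin (TCP) lies midway between the tips of the shut fingers; the grasp point (between the pads) lies 19 mm behind it; y points along the fingers, z is the direction in which the jaws open and shut, and the axes are right-handed (so a half turn about y gives the same grasp; the last joint's range is limited). The gripper opens to 85 mm and grips with 20 to 120 N. Pads are 22 mm wide; open, the fingers measure 114 mm over their backs; the gripper's body (76 mm by 85 mm) begins 54 mm behind the grasp point. The pads swing forward as they close: fully open they stand 13 mm farther back than shut.
Start: joints at [-80.73, 15.808, 86.224, -0, 77.962, -6.933], TCP at [0.16, -0.552, 0.231] pointing down, gripper open.
Joint ranges: [-165.64, 165.64], [-43.16, 119.46], [12.63, 154.43], [-67.54, 247.53], [6.08, 155.33], [-154.97, 154.97]. Speed limits (degrees/s): [147.25, 147.25, 180, 180, 180, 180].

### API

Orientations are given as a 3x3 rotation matrix whose columns are the frame's x, y, z axes.
In Python, from plant import r gives the robot as it stands. The module is installed in compiled form; this text tells all that it offers.
- The arm moves only by the shell command python3 -m creep 'ROWS' [OPENING] [FORCE]. ROWS is JSON, a list of rows, each a list of 4 numbers: the shift along the tool's x, y, z each as a share of 600 mm, from -1 to 1, then the turn about the tool's y as a share of 180 degrees, from -1 to 1. In form: [[tx, ty, tz, yaw], ...]. A call has 1 to 8 rows; each row is the pose to reach, as a shift and turn from the pose commanded when the call began, along the tool's axes at that moment, turning the shorter way round; what a row does not reach only later rows make up. A row lasts 1/10 s, in which the tool goes at most 50 mm and 8.59 degrees, less where a joint would pass 70% of its speed; a pose out of reach is approached as far as the arm can. A call with a number of a shift or a turn outside -1 to 1 is refused whole. A call with a gripper value outside its range is refused whole. OPENING is the closure, from 0 (fully open) to 1 (shut), set as the call begins (- or left out, the last holds). The fingers move at their own pace and stop on an object; FORCE is the grip in N (left out, the last holds). Time passes only in rows, so rows that repeat a pose let the fingers close. It gives the time, the measured TCP pose, the force and the opening at its end, in the units of the state.
- r.read_state(): the state, without advancing time (a new reading comes with each control period).
- r.camera(name): name is "scene" or "top" or "wrist"; returns a dict with "pixels" (420x560x3 uint8, red, green, blue), "range_z" (420x560 float32, m along the optical axis (not along the pixel's ray), 0 where there is no reading), "vertical_fov" (degrees; the focal length in pixels is half the picture's height over the tangent of half this angle, whatever the lens; pixels are square), "cx", "cy" (the principal point, pixels), "R" (3x3) and "t" (3): a world point X has camera coordinates R X + t. Camera axes: x right, y down, z forward; pixel columns grow to the right and rows downward; lengths in m; the calibration is good to about 2 mm. A picture is of the moment at which its call begins.
- r.finish_job(): hands the job in, once; it reports no verdict.
The state is a dict: "time": time; "joint_positions": joint angles; "dq": joint speeds; "tau": joint torques, N m; "tcp_pos": TCP position; "tcp_rot": TCP orientation; "contact_force": force on the tool from outside, world axes, zero at the start; "ft_torque": the same for the moment, N m; "finger_gap": opening from 0.0 (shut) to 1.0 (fully open).
Only numpy, scipy, OpenCV 4.12 (cv2) and the standard library are available. Lean on these libraries where they do the work, as an engineer would, in place of code of your own. Each camera call takes 0.05 s, during which the arm holds its last target. There are 200 camera calls.

### The job

Unlock the smoked cover of the bench sampler by turning both of its quarter-turn fasteners fully clockwise, swing the cover up by its handle until it stands upright or leans back beyond that, and then turn the carousel by pushing the pegs on its rim until the one square bottle has clicked into place facing the pick-up notch in the sampler's front wall. Leave the cover open and do not disturb the things standing beside the sampler.

Things in the scene. Friction and masses are not known exactly. Their poses are not given: they have to be found in the camera images.
- sampler: Beige bench sampler housing, fixed; own x from -160 to +152 mm, 330 wide (y), walls 100 high, 8 thick. Origin: on the bench under the carousel axis; z up. Own -x is its front, roughly towards the robot. A fixed smoked hood, 100-106 mm high, covers the rear (x over +34), so the carousel is reached only ahead of that, from above, with the cover open.
- cover_hinge (a point): Middle of the cover's hinge axis, 30 mm behind (+x) the carousel axis, 103 mm above the bench; the axis runs along the sampler's y.
- cover (a joint): Angle of the smoked clear cover over the front (184 x 330 x 6 mm, 0.3 kg): 0 = shut, level; grows as its front edge swings up and back; stop at 2.1. Stiff friction hinge: stays where left; lifting at the handle takes 3 to 6 N. A locked fastener's cam physically holds it down.
- cover_handle (a point): Centre of the cover's handle: black round bar 22 mm thick, 26 mm long, lying along the sampler's y on a 12 mm stem, 34 mm above the cover's top face; shut, at sampler x -125, y 0, z 140 mm. Pinched by its two flat ends (fingers closing along y) it pivots between the pads as the cover swings.
- fastener_left (a joint): Turn of the quarter-turn cam fastener at sampler x -132, y +125 mm: 0 = locked, wing along the sampler's x; grows clockwise seen from above; 1.57 = stop, fully unlocked, wing along y. Turns against about 0.06 N m, stays where left. The cam frees the cover beyond about 1.3.
- fastener_left_grip (a point): Grip point of the left fastener, on its axis, 22 mm above the cover's top face: a black upright wing 36 mm long, 10 mm thick, its top 32 mm above the cover's top face (106 mm), on a 30 mm steel disc 4 mm high.
- fastener_right (a joint): Turn of the identical fastener at sampler x -132, y -125 mm, also clockwise from 0 locked to 1.57 unlocked.
- fastener_right_grip (a point): Grip point of the right fastener, as for the left one.
- carousel_hub (a point): Centre of the top face of the aluminium carousel disc (256 mm across), on its upright axis, 45 mm above the bench. At 80 mm radius, 45 degrees apart, stand 1 square and 7 round white bottles, 39 mm tall, fixed to it. At 118 mm radius stand 8 steel pegs, 10 mm thick, tops 75 mm above the bench, each half-way (22.5 degrees) between two bottles.
- carousel (a joint): Turn of the carousel, counter-clockwise from above; no stops; 0 or a multiple of 6.283 = square bottle at the notch. A spring detent gives 8 rest positions, multiples of 0.785. About 3 N at a peg takes it over the crest half-way between, then it snaps on to the next rest by itself; let go before the crest, it springs back. It may start stuck on a crest.
- square_bottle (a point): Centre, half-way up, of the one square bottle (32 x 32 mm, with a 24 mm square cap; the round ones are 25 mm across), 65 mm above the bench; it rides on the carousel.
- pickup_spot (a point): Fixed point inside the pick-up notch (60 mm wide gap in the middle of the front wall, open from 33 mm height up) where the square bottle's centre must come: 80 mm in front (-x) of the carousel axis, 65 mm above the bench.
- tip_box: Bystander: closed box, grey with a white lid, 85 x 120 x 55 mm, left of the sampler; origin at the centre of its underside.
- reagent_bottle: Bystander: amber bottle 60 mm across, 110 mm tall, right of the sampler; origin at the centre of its underside.
- beaker: Bystander: clear plastic beaker 68 mm across, 80 mm tall, right of the sampler; origin at the centre of its underside.

How it is judged:
By the outcome, as a careful person would: the job done as asked, in the order asked, and still so for the second after the job is handed in, with the robot touching nothing.
It also fails if it takes over 72 s, if anything falls off the work surface, if the arm or the gripper's body presses on something with over 40 N, if the wrist force passes 120 N, or if a joint passes its speed limit or range.

## Working session

There is one attempt and no reset: what is moved stays moved. The work goes in short steps, Python scripts to look and compute and a shell command to move; the robot and the scene stay as the last step left them, time stands still between calls to the robot, and variables do not carry over. Pictures are saved under pics/ and viewed, about 8 in all and at most 12, crops included, and the job is handed in when it is done.

```bash
mkdir -p pics; cat > h.py <<'E'
import numpy as np, cv2
from plant import r
def cam(n):
    c=r.camera(n); c['f']=210/np.tan(np.radians(c['vertical_fov'])/2); return c
def save(c,name): cv2.imwrite('pics/'+name,c['pixels'][:,:,::-1])
def cloud(c):
    v,u=np.mgrid[:420,:560]; z=c['range_z']
    P=np.stack([(u-c['cx'])/c['f']*z,(v-c['cy'])/c['f']*z,z],-1)
    W=(P-c['t'])@c['R']; W[z==0]=np.nan; return W
def ray(c,u,v,h):
    d=c['R'].T@np.array([(u-c['cx'])/c['f'],(v-c['cy'])/c['f'],1]); o=-c['R'].T@c['t']
    return o+d*(h-o[2])/d[2]
def proj(c,X):
    p=c['R']@np.array(X)+c['t']; return p[:2]/p[2]*c['f']+[c['cx'],c['cy']]
E
python3 - <<'E'
from h import *
a=cam('top');b=cam('scene')
save(a,'top0.png');save(b,'scene0.png')
for c in(a,b): print(-c['R'].T@c['t'],c['f'],c['cx'],c['cy'])
s=r.read_state();print(s['time'],s['tcp_pos'],np.round(s['tcp_rot'],3),s['finger_gap'])
E
```

```text
[0.51638479 0.02419784 1.09743256] 477.69631182071953 280.96150941516026 215.38184015360312
[ 0.78338793 -0.37530256  0.86377142] 419.3787152875919 278.5689690854665 211.90678419448824
0.1 [ 0.1603954  -0.55168025  0.23049832] [[-0.96  -0.     0.279]
 [-0.279  0.002 -0.96 ]
 [-0.    -1.    -0.002]] 1.0003843213117576
```

View pics/top0.png

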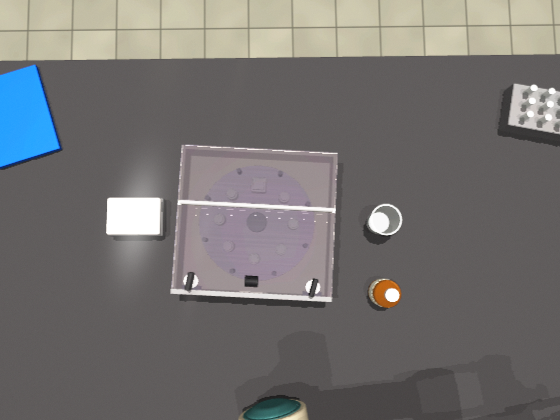

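View pics/scene0.png

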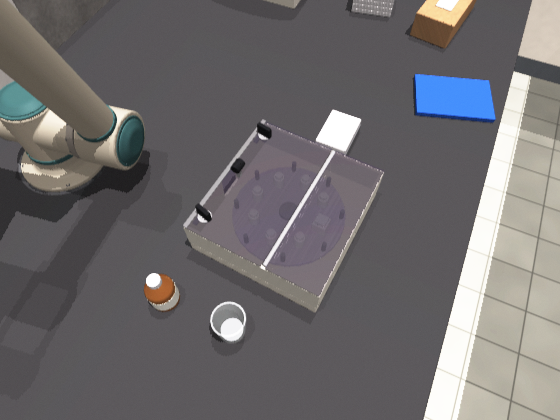

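The top view shows the sampler turned slightly: wings at (190,281) and (313,287), handle at (251,281), hub at (257,222). The square bottle is at (260,186), at the rear, roughly opposite the notch. The tip box is at (135,216), the beaker at (384,221) and the amber bottle at (386,294).

```bash
python3 - <<'E'
from h import *
a=cam('top')
g=a['pixels'].max(2)
def blob(u0,u1,v0,v1,th,lo=True):
    m=np.zeros((420,560),bool); s=g[v0:v1,u0:u1]; m[v0:v1,u0:u1]=(s<th) if lo else (s>th)
    n,l,st,ce=cv2.connectedComponentsWithStats(m.astype(np.uint8)); i=1+st[1:,4].argmax(); return ce[i],st[i]
W=cloud(a)
R={}
for n,box in dict(L=(180,202,268,292),R=(303,325,274,300),H=(242,261,273,290)).items():
    c,st=blob(*box,45); z=.128 if n!='H' else .145
    R[n]=ray(a,*c,z);print(n,c,st,R[n],np.nanmax(W[box[2]:box[3],box[0]:box[1],2]))
d=R['L']-R['R'];y=np.array([d[0],d[1]])/np.hypot(d[0],d[1]);x=np.array([y[1],-y[0]])
print('dist LR',np.hypot(*d[:2]),'yaw',np.degrees(np.arctan2(x[1],x[0])))
m=(R['L']+R['R'])[:2]/2
o=m+.132*x; print('origin from wings',o,'from handle',R['H'][:2]+.125*x,'hub ray',ray(a,257,222,.045))
# housing top: points with z 0.09..0.115
M=(np.abs(W[...,2]-.102)<.008)&(np.abs(W[...,0]-.5)<.25)&(np.abs(W[...,1]-.07)<.25)
r_=cv2.minAreaRect(W[M][:,:2].astype(np.float32)*1000);print('rect',r_,M.sum())
for p in [(260,186),(284,198),(293,224),(280,249),(254,259),(228,246),(219,219),(232,195)]:
    q=ray(a,*p,.08)[:2]-o; q=np.array([q@x,q@y]);print(p,np.hypot(*q),np.degrees(np.arctan2(q[1],q[0])))
for p,h in(((135,216),.055),((384,221),.08),((386,294),.11)):print(ray(a,*p,h))
E
```

```text
Traceback (most recent call last):
ValueError: attempt to get argmax of an empty sequence
```

```bash
cat > m.py <<'E'
from h import *
a=cam('top')
g=a['pixels'].max(2)
def blob(u0,u1,v0,v1):
    s=g[v0:v1,u0:u1]; m=np.zeros((420,560),np.uint8); m[v0:v1,u0:u1]=s<int(s.min())+35
    n,l,st,ce=cv2.connectedComponentsWithStats(m); i=1+st[1:,4].argmax(); return ce[i],st[i],s.min()
W=cloud(a)
R={}
for n,box in dict(L=(180,202,268,292),R=(303,325,274,300),H=(242,261,273,290)).items():
    c,st,mn=blob(*box); z=.128 if n!='H' else .145
    R[n]=ray(a,*c,z);print(n,c,st,mn,R[n],np.nanmax(W[box[2]:box[3],box[0]:box[1],2]))
d=R['L']-R['R'];y=np.array([d[0],d[1]])/np.hypot(d[0],d[1]);x=np.array([y[1],-y[0]])
print('dist LR',np.hypot(*d[:2]),'yaw',np.degrees(np.arctan2(x[1],x[0])))
m=(R['L']+R['R'])[:2]/2
o=m+.132*x; print('origin from wings',o,'from handle',R['H'][:2]+.125*x,'hub ray',ray(a,257,222,.045))
M=(np.abs(W[...,2]-.102)<.008)&(np.abs(W[...,0]-.5)<.25)&(np.abs(W[...,1]-.07)<.25)
print(M.sum())
if M.any(): print('rect',cv2.minAreaRect(W[M][:,:2].astype(np.float32)*1000))
for p in [(260,186),(284,198),(293,224),(280,249),(254,259),(228,246),(219,219),(232,195)]:
    q=ray(a,*p,.08)[:2]-o; q=np.array([q@x,q@y]);print(p,np.hypot(*q),np.degrees(np.arctan2(q[1],q[0])))
for p,h in(((135,216),.055),((384,221),.08),((386,294),.11)):print(ray(a,*p,h))
E
python3 m.py
```

```text
L [189.28125    280.86458333] [185 272   9  18  96] 53 [0.47764661 0.19859564 0.128     ] 0.14264410726557336
R [312.10344828 285.51724138] [309 279   9  16  29] 35 [ 0.46405603 -0.04802191  0.128     ] 0.14204856607427852
H [251.24 277.5 ] [245 276  13   4  50] 25 [0.48278999 0.07329678 0.145     ] 0.15474528716655545
dist LR 0.24699174050091513 yaw -3.1542590849455623
origin from wings [0.60265134 0.06802364] from handle [0.60760061 0.06641873] hub ray [0.60068123 0.06437542 0.045     ]
22280
rect ((596.7835693359375, 67.12406158447266), (330.8409118652344, 312.9313049316406), 85.98812866210938)
(260, 186) 0.07382289236642971 -6.507369054871411
(284, 198) 0.07842970000329276 -50.96572080866806
(293, 224) 0.08243544937808962 -94.02278882129872
(280, 249) 0.08249761186460208 -136.7575413475548
(254, 259) 0.08337424842496143 -178.45493570429215
(228, 246) 0.07929247864203902 136.98108459704022
(219, 219) 0.07606549798015143 90.92536949850127
(232, 195) 0.07232851117179358 44.629243202569846
[0.61732371 0.33016026 0.055     ]
[ 0.59563882 -0.20884341  0.08      ]
[ 0.44320222 -0.20051109  0.11      ]
```

```bash
cat >> h.py <<'E'
O=np.array([.6008,.0668]);YAW=-4.0
cx,sx=np.cos(np.radians(YAW)),np.sin(np.radians(YAW)); SX=np.array([cx,sx]);SY=np.array([-sx,cx])
def S(x,y,z): return np.r_[O+x*SX+y*SY,z]
def toS(p): q=np.array(p)[:2]-O; return np.array([q@SX,q@SY,p[2]])
def rows(*T):
    "T: (sampler x,y,z, jaw angle in sampler deg)"
    s=r.read_state();p=s['tcp_pos'];R=np.array(s['tcp_rot']);a=np.degrees(np.arctan2(R[1,2],R[0,2]))
    print('t',round(s['time'],2),'S',np.round(toS(p)*1e3,1),'ang',round(a-YAW,1),'F',np.round(s['contact_force'],1),'gap',round(s['finger_gap'],3),'j',np.round(s['joint_positions'],0))
    for t in T:
        d=R.T@(S(*t[:3])-p)/.6; w=(a-YAW-t[3]+180)%360-180
        print(t,np.round(d,4),round(w/180,4))
E
python3 -c "
from h import *
rows((-.132,-.125,.21,90))"
```

```text
t 0.2 S [-396.2 -647.9  230.8] ang -69.8 F [-0.6 -0.2  0.1] gap 1.0 j [-81.  16.  86.   0.  78.  -7.]
(-0.132, -0.125, 0.21, 90) [-0.7142  0.0354 -0.6658] -0.8878
```

```bash
T='[-0.714,0.035,-0.666,-0.888]'
python3 -m creep '[[-0.714,0.035,-0.666,-0.888],[-0.714,0.035,-0.666,-0.888],[-0.714,0.035,-0.666,-0.888],[-0.714,0.035,-0.666,-0.888],[-0.714,0.035,-0.666,-0.888],[-0.714,0.035,-0.666,-0.888],[-0.714,0.035,-0.666,-0.888],[-0.714,0.035,-0.666,-0.888]]'
python3 -c "
from h import *
rows((-.132,-.125,.21,90))"
```

```text
time: 1.0
tcp_pos: [0.3656, -0.2069, 0.2171]
tcp_rot: [[-0.082, 0.001, 0.997], [-0.997, -0.001, -0.082], [0.0, -1.0, 0.001]]
contact_force: [1.3, -0.9, 0.3]
finger_gap: 0.998
t 1.0 S [-215.5 -289.5  217.1] ang -0.7 F [ 1.3 -0.9  0.3] gap 0.998 j [-39.   3. 105.   0.  72. -34.]
(-0.132, -0.125, 0.21, 90) [-0.2759  0.0117  0.1357] -0.504
```

```bash

python3 -m creep '[[-0.27,0.01,0.13,-0.49],[-0.27,0.01,0.13,-0.49],[-0.27,0.01,0.13,-0.49],[-0.27,0.01,0.13,-0.49],[-0.27,0.01,0.13,-0.49],[-0.27,0.01,0.13,-0.49],[-0.27,0.01,0.13,-0.49],[-0.27,0.01,0.13,-0.49]]' >/dev/null
python3 -m creep '[[0,0,0,-0.11],[0,0,0,-0.11],[0,0,0,-0.11],[0,0,0,-0.11],[0,0,0,-0.11]]' >/dev/null
python3 -c "
from h import *
rows((-.132,-.125,.116,90))
c=cam('wrist');save(c,'w1.png')
print(proj(c,S(-.132,-.125,.138)),proj(c,S(-.132,-.107,.138)))"
```

```text
t 2.3 S [-135.1 -130.8  210.9] ang 87.5 F [ 0.3 -0.3  0.2] gap 0.999 j [-15.   7. 101.  -0.  72. -99.]
(-0.132, -0.125, 0.116, 90) [0.0047 0.1581 0.0099] -0.0141
[284.75629184 229.07067712] [313.6981004  227.88909934]
```

View pics/w1.png

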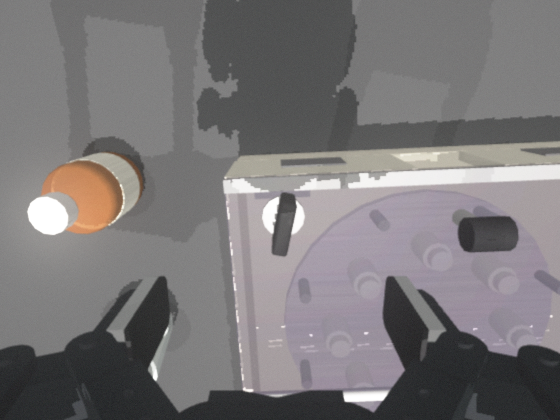

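The wrist view shows the right wing at about (284,228), where the estimate put it (285,229), so I'll descend and grip.

```bash

python3 -m creep '[[0.005,0.04,0.010,0],[0.005,0.08,0.010,0],[0.005,0.12,0.010,0],[0.005,0.157,0.010,0],[0.005,0.157,0.010,0]]' - 40
python3 -m creep '[[0,0,0,0],[0,0,0,0],[0,0,0,0],[0,0,0,0],[0,0,0,0],[0,0,0,0]]' 1 40 
python3 -c "
from h import *
rows((-.132,-.125,.116,-3))"
```

```text
time: 2.85
tcp_pos: [0.4583, -0.048, 0.1143]
tcp_rot: [[0.994, -0.006, 0.114], [-0.114, 0.002, 0.994], [-0.006, -1.0, 0.001]]
contact_force: [-0.1, 0.3, 0.9]
finger_gap: 1.004
time: 3.45
tcp_pos: [0.4616, -0.0497, 0.1176]
tcp_rot: [[0.994, 0.002, 0.112], [-0.112, -0.002, 0.994], [0.003, -1.0, -0.002]]
contact_force: [0.4, -3.6, 3.4]
finger_gap: 0.108
t 3.45 S [-130.7 -126.   117.6] ang 87.5 F [ 0.4 -3.6  3.4] gap 0.108 j [-15.  12. 109.  -0.  58. -98.]
(-0.132, -0.125, 0.116, -3) [-0.0023  0.0026  0.0015] 0.503
```

```bash

python3 -m creep '[[0,0,0,0.04],[0,0,0,0.08],[0,0,0,0.12],[0,0,0,0.16],[0,0,0,0.2],[0,0,0,0.24],[0,0,0,0.28],[0,0,0,0.32]]'
python3 -m creep '[[0,0,0,0.04],[0,0,0,0.08],[0,0,0,0.12],[0,0,0,0.16],[0,0,0,0.185],[0,0,0,0.19],[0,0,0,0.19]]'
python3 -c "
from h import *
rows((-.132,-.125,.116,-3)); print(r.read_state()['ft_torque'])"
```

```text
time: 4.25
tcp_pos: [0.4615, -0.0499, 0.1176]
tcp_rot: [[0.433, 0.002, 0.901], [-0.901, -0.003, 0.433], [0.003, -1.0, 0.001]]
contact_force: [0.4, -3.5, 3.3]
finger_gap: 0.105
time: 4.95
tcp_pos: [0.4614, -0.0499, 0.1176]
tcp_rot: [[-0.139, 0.002, 0.99], [-0.99, -0.003, -0.139], [0.003, -1.0, 0.002]]
contact_force: [-0.9, -4.0, 6.1]
finger_gap: 0.107
t 4.95 S [-130.9 -126.1  117.6] ang -4.0 F [-0.9 -4.   6.1] gap 0.107 j [-15.  12. 109.  -0.  58.  -7.]
(-0.132, -0.125, 0.116, -3) [-0.0018  0.0027 -0.0019] -0.0056
[-0.71323344  0.12432911  1.20636608]
```

```bash

python3 -m creep '[[0,0,0,0],[0,0,0,0],[0,0,0,0],[0,-0.05,0,0],[0,-0.1,0,0],[0,-0.14,0,0],[0,-0.14,0,0]]' 0
python3 -c "
from h import *
rows((-.132,.125,.2,87),(-.132,.125,.116,87))"
```

```text
time: 5.65
tcp_pos: [0.4627, -0.0489, 0.2037]
tcp_rot: [[-0.144, 0.006, 0.99], [-0.99, -0.001, -0.144], [0.0, -1.0, 0.007]]
contact_force: [0.7, 0.2, 0.4]
finger_gap: 0.999
t 5.65 S [-129.7 -125.   203.7] ang -4.3 F [0.7 0.2 0.4] gap 0.999 j [-15.   7. 102.   0.  71.  -6.]
(-0.132, 0.125, 0.2, 87) [-0.4152  0.0059 -0.0351] -0.5072
(-0.132, 0.125, 0.116, 87) [-0.4152  0.1459 -0.0361] -0.5072
```

```bash

python3 -m creep '[[-0.415,0.005,-0.035,-0.507],[-0.415,0.005,-0.035,-0.507],[-0.415,0.005,-0.035,-0.507],[-0.415,0.005,-0.035,-0.507],[-0.415,0.005,-0.035,-0.507],[-0.415,0.005,-0.035,-0.507],[-0.415,0.005,-0.035,-0.507],[-0.415,0.005,-0.035,-0.507]]' >/dev/null
python3 -m creep '[[0,0,0,-0.048],[0,0,0,-0.096],[0,0,0,-0.14],[0,0,0,-0.14],[0,0,0,-0.14]]' >/dev/null
python3 -c "
from h import *
rows((-.132,.125,.116,87))
c=cam('wrist');save(c,'w2.png')
print(proj(c,S(-.132,.125,.138)))"
```

```text
t 6.95 S [-134.7  124.8  196.8] ang 89.5 F [-0.7 -0.4  0.2] gap 0.998 j [ 15.  12.  96.   0.  72. -70.]
(-0.132, 0.125, 0.116, 87) [0.0047 0.1347 0.0004] 0.0139
[275.52809384 237.14412063]
```

View pics/w2.png

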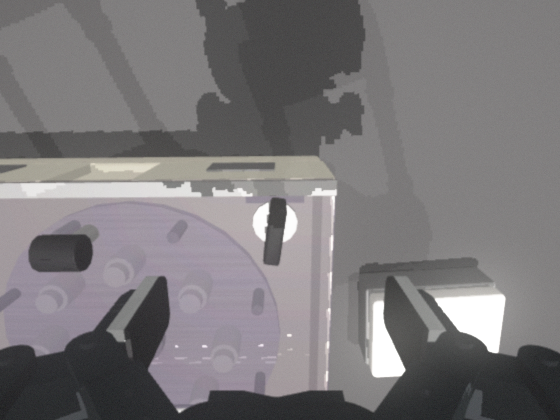

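The left wing sits at about (275,232), within 5 px of the prediction.

```bash

python3 -m creep '[[0.005,0.04,0,0.014],[0.005,0.08,0,0.014],[0.005,0.11,0,0.014],[0.005,0.134,0,0.014],[0.005,0.134,0,0.014]]' - 40
python3 -m creep '[[0,0,0,0],[0,0,0,0],[0,0,0,0],[0,0,0,0],[0,0,0,0],[0,0,0,0]]' 1 40 
python3 -c "
from h import *
rows((-.132,.125,.116,-3))"
```

```text
time: 7.5
tcp_pos: [0.477, 0.2001, 0.1152]
tcp_rot: [[0.993, -0.005, 0.121], [-0.121, -0.001, 0.993], [-0.005, -1.0, -0.002]]
contact_force: [-0.6, -0.2, 0.3]
finger_gap: 1.0
time: 8.1
tcp_pos: [0.4793, 0.1996, 0.118]
tcp_rot: [[0.993, 0.001, 0.119], [-0.119, -0.002, 0.993], [0.002, -1.0, -0.002]]
contact_force: [1.1, -2.9, 2.6]
finger_gap: 0.104
t 8.1 S [-130.5  124.   118. ] ang 87.2 F [ 1.1 -2.9  2.6] gap 0.104 j [ 15.  16. 103.  -0.  61. -68.]
(-0.132, 0.125, 0.116, -3) [-0.0026  0.0033  0.0015] 0.501
```

```bash

python3 -m creep '[[0,0,0,0.04],[0,0,0,0.08],[0,0,0,0.12],[0,0,0,0.16],[0,0,0,0.2],[0,0,0,0.24],[0,0,0,0.28],[0,0,0,0.32]]' >/dev/null
python3 -m creep '[[0,0,0,0.04],[0,0,0,0.08],[0,0,0,0.12],[0,0,0,0.16],[0,0,0,0.185],[0,0,0,0.188],[0,0,0,0.188]]'
python3 -c "
from h import *
rows(); print(r.read_state()['ft_torque'])"
python3 -m creep '[[0,0,0,0],[0,0,0,0],[0,0,0,0],[0,-0.05,0,0],[0,-0.1,0,0],[0,-0.14,0,0],[0,-0.14,0,0]]' 0
python3 -c "
from h import *
rows((-.127,0,.2,90),(-.125,0,.125,90))
a=cam('top');p=a['pixels'][255:315,160:340,::-1];cv2.imwrite('pics/t1.png',cv2.resize(p,None,fx=4,fy=4))"
```

```text
time: 9.6
tcp_pos: [0.4787, 0.1991, 0.118]
tcp_rot: [[-0.139, 0.0, 0.99], [-0.99, -0.004, -0.139], [0.003, -1.0, 0.001]]
contact_force: [-0.9, -4.8, 6.1]
finger_gap: 0.107
t 9.6 S [-131.1  123.4  118. ] ang -4.0 F [-0.9 -4.8  6.1] gap 0.107 j [ 15.  16. 103.  -0.  61.  23.]
[-0.79704808  0.25570989  1.15497882]
time: 10.3
tcp_pos: [0.4811, 0.2015, 0.2047]
tcp_rot: [[-0.144, 0.007, 0.989], [-0.99, 0.002, -0.144], [-0.003, -1.0, 0.007]]
contact_force: [0.7, -0.6, -0.3]
finger_gap: 1.0
t 10.3 S [-128.8  126.   204.7] ang -4.3 F [ 0.7 -0.6 -0.3] gap 1.0 j [15. 12. 95.  0. 72. 23.]
(-0.127, 0, 0.2, 90) [0.2092 0.0073 0.0188] -0.5239
(-0.125, 0, 0.125, 90) [0.2094 0.1323 0.0212] -0.5239
```

View pics/t1.png

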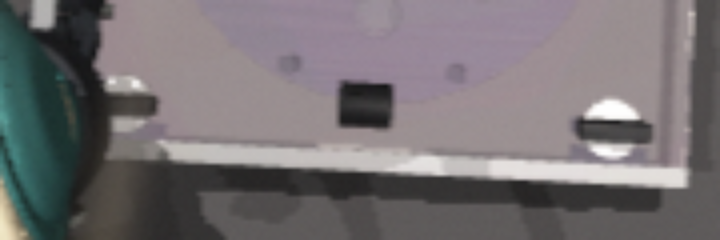

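Both wings now lie along the sampler's y, fully unlocked. Next is the handle.

```bash

python3 -m creep '[[0.209,0.007,0.019,-0.524],[0.209,0.007,0.019,-0.524],[0.209,0.007,0.019,-0.524],[0.209,0.007,0.019,-0.524],[0.209,0.007,0.019,-0.524],[0.209,0.007,0.019,-0.524],[0.209,0.007,0.019,-0.524],[0.209,0.007,0.019,-0.524]]' >/dev/null
python3 -m creep '[[0,0,0,-0.048],[0,0,0,-0.096],[0,0,0,-0.142],[0,0,0,-0.142],[0,0,0,-0.142]]' >/dev/null
python3 -c "
from h import *
rows((-.125,0,.122,90))
c=cam('wrist');save(c,'w3.png')
print(proj(c,S(-.125,0,.151)),proj(c,S(-.125,.013,.14)),proj(c,S(-.125,-.013,.14)))"
```

```text
t 11.65 S [-129.7   -1.   196.1] ang 87.6 F [-0.1  0.5 -0.5] gap 1.002 j [  1.   9. 101.   0.  70. -83.]
(-0.125, 0, 0.122, 90) [0.0081 0.1235 0.0019] -0.0132
[277.28373768 249.59047835] [299.61426689 241.28581547] [254.83415392 242.97264084]
```

View pics/w3.png

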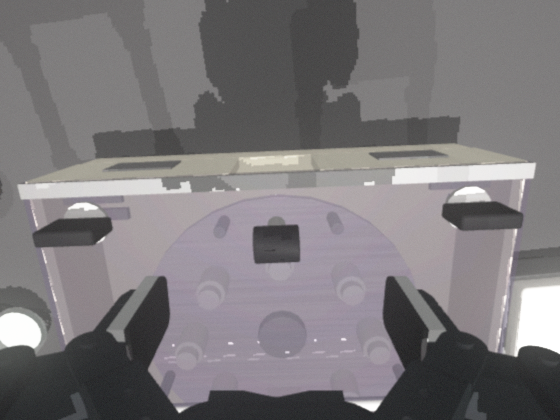

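The handle is centred at (276,244), as predicted (277,242), and both wings read crosswise. I'll descend, pinch and check.

```bash

python3 -m creep '[[0.008,0.04,0.002,-0.013],[0.008,0.08,0.002,-0.013],[0.008,0.11,0.002,-0.013],[0.008,0.123,0.002,-0.013],[0.008,0.123,0.002,-0.013]]' >/dev/null
python3 -m creep '[[0,0,0,0],[0,0,0,0],[0,0,0,0],[0,0,0,0],[0,0,0,0]]' 1 60 
python3 -c "
from h import *
rows()
for t in range(0,111,5):
    a=np.radians(166.6-t); print(t,np.round([(.1594*np.cos(a)+.155)/.6,-(.1594*np.sin(a)-.037)/.6],3))"
```

```text
time: 12.7
tcp_pos: [0.4772, 0.0744, 0.1243]
tcp_rot: [[0.998, 0.001, 0.067], [-0.067, -0.002, 0.998], [0.001, -1.0, -0.002]]
contact_force: [-1.1, -4.5, 4.4]
finger_gap: 0.294
t 12.7 S [-123.9   -1.   124.3] ang 90.2 F [-1.1 -4.5  4.4] gap 0.294 j [  1.  13. 107.  -0.  60. -85.]
0 [-0.  0.]
5 [ 0.006 -0.022]
10 [ 0.015 -0.044]
15 [ 0.025 -0.065]
20 [ 0.037 -0.085]
25 [ 0.05  -0.103]
30 [ 0.065 -0.121]
35 [ 0.082 -0.137]
40 [ 0.1   -0.152]
45 [ 0.119 -0.165]
50 [ 0.139 -0.176]
55 [ 0.161 -0.185]
60 [ 0.182 -0.193]
65 [ 0.205 -0.199]
70 [ 0.228 -0.202]
75 [ 0.251 -0.204]
80 [ 0.274 -0.204]
85 [ 0.297 -0.201]
90 [ 0.32  -0.197]
95 [ 0.342 -0.19 ]
100 [ 0.364 -0.182]
105 [ 0.385 -0.172]
110 [ 0.405 -0.16 ]
```

```bash

python3 -m creep '[[0.006,-0.022,0,0],[0.015,-0.044,0,0],[0.025,-0.065,0,0],[0.037,-0.085,0,0],[0.05,-0.103,0,0],[0.065,-0.121,0,0],[0.082,-0.137,0,0],[0.1,-0.152,0,0]]'
python3 -c "
from h import *
rows()"
```

```text
time: 13.5
tcp_pos: [0.5333, 0.0705, 0.2117]
tcp_rot: [[0.998, -0.01, 0.068], [-0.068, -0.002, 0.998], [-0.01, -1.0, -0.003]]
contact_force: [-0.9, -2.2, -11.2]
finger_gap: 0.29
t 13.5 S [-67.6  -1.  211.7] ang 90.1 F [ -0.9  -2.2 -11.2] gap 0.29 j [  0.  14.  92.  -0.  75. -86.]
```

Lifting smoothly with light force, so I'll carry on to about 107°.

```bash

python3 -m creep '[[0.019,-0.013,0,0],[0.039,-0.024,0,0],[0.061,-0.033,0,0],[0.082,-0.041,0,0],[0.105,-0.047,0,0],[0.128,-0.05,0,0],[0.151,-0.052,0,0],[0.174,-0.052,0,0]]'
python3 -m creep '[[0.023,0.003,0,0],[0.046,0.007,0,0],[0.068,0.014,0,0],[0.09,0.022,0,0],[0.111,0.032,0,0],[0.12,0.037,0,0],[0.12,0.037,0,0]]'
python3 -c "
from h import *
rows()"
```

```text
time: 14.3
tcp_pos: [0.6373, 0.0633, 0.2447]
tcp_rot: [[0.998, -0.01, 0.068], [-0.068, -0.002, 0.998], [-0.01, -1.0, -0.003]]
contact_force: [-5.9, -2.2, -0.2]
finger_gap: 0.29
time: 15.0
tcp_pos: [0.7137, 0.0581, 0.2235]
tcp_rot: [[0.998, 0.001, 0.068], [-0.068, -0.002, 0.998], [0.001, -1.0, -0.002]]
contact_force: [0.8, -4.0, 1.8]
finger_gap: 0.288
t 15.0 S [113.2  -0.8 223.5] ang 90.1 F [ 0.8 -4.   1.8] gap 0.288 j [ -1.  28.  67.  -0.  84. -87.]
```

```bash

python3 -m creep '[[0,0,0,0],[0,0,0,0],[0,0,0,0],[0,0,0,0],[0,-0.06,0,0],[0,-0.12,0,0],[0,-0.18,0,0],[0,-0.18,0,0]]' 0
python3 -c "
from h import *
rows((-.1,.125,.33,90))
a=cam('top');save(a,'top2.png')"
```

```text
time: 15.8
tcp_pos: [0.7147, 0.0599, 0.3384]
tcp_rot: [[0.998, 0.012, 0.067], [-0.067, 0.0, 0.998], [0.012, -1.0, 0.001]]
contact_force: [0.0, -0.7, 0.9]
finger_gap: 0.998
t 15.8 S [114.1   1.1 338.4] ang 90.2 F [ 0.  -0.7  0.9] gap 0.998 j [ -1.  27.  54.   0.  98. -87.]
(-0.1, 0.125, 0.33, 90) [-0.3563  0.01    0.2075] 0.0009
```

View pics/top2.png

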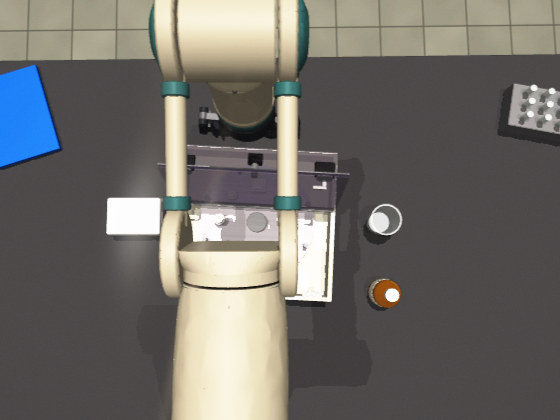

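The cover leans back past upright and the bystanders are in place. I'll move over the left side of the ring with the fingers shut.

```bash
python3 -c "
from h import *
rows((-.06,.117,.33,7))"
```

```text
t 15.85 S [113.2   1.  335.3] ang 90.2 F [-0.1  0.2 -0. ] gap 1.0 j [ -1.  27.  55.   0.  98. -87.]
(-0.06, 0.117, 0.33, 7) [-0.2882  0.0069  0.1942] 0.462
```

```bash
python3 -m creep '[[-0.05,0.005,0.03,0],[-0.1,0.005,0.06,0],[-0.15,0.006,0.1,0.04],[-0.2,0.006,0.13,0.08],[-0.25,0.006,0.16,0.12],[-0.288,0.006,0.194,0.16],[-0.288,0.006,0.194,0.2],[-0.288,0.006,0.194,0.24]]' 1 >/dev/null
python3 -m creep '[[0,0,0,0.046],[0,0,0,0.092],[0,0,0,0.138],[0,0,0,0.184],[0,0,0,0.222],[0,0,0,0.222],[0,0,0,0.222]]' >/dev/null
python3 -c "
from h import *
rows((-.0144,.117,.33,7),(-.0144,.117,.16,7),(-.0144,.117,.056,7))
a=cam('wrist');save(a,'w4.png')
for d in (22.5,67.5,112.5,157.5,202.5): print(d,proj(a,S(.118*np.cos(np.radians(d)),.118*np.sin(np.radians(d)),.075)).round())
"
```

```text
t 17.35 S [-61.5 116.6 326.9] ang 7.1 F [ 0.5  0.3 -0. ] gap 0.002 j [12. 14. 75.  0. 91.  9.]
(-0.0144, 0.117, 0.33, 7) [ 0.009  -0.0054  0.0779] 0.0007
(-0.0144, 0.117, 0.16, 7) [0.0089 0.2779 0.0785] 0.0007
(-0.0144, 0.117, 0.056, 7) [0.0089 0.4513 0.0788] 0.0007
22.5 [415. 249.]
67.5 [372. 189.]
112.5 [291. 179.]
157.5 [227. 226.]
202.5 [221. 296.]
```

View pics/w4.png

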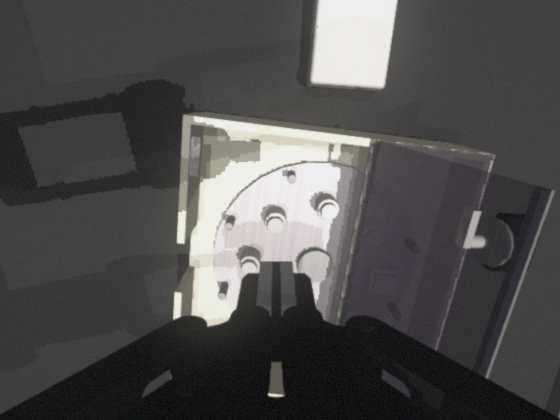

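The pegs at (291,174), (229,220) and (223,288) match the rest-position predictions, with the bottle-to-peg layout as expected. I'll descend between the pegs behind the 112.5° peg.

```bash
python3 -m creep '[[0.009,0.04,0.04,0],[0.009,0.1,0.078,0],[0.009,0.16,0.078,0],[0.009,0.22,0.078,0],[0.009,0.28,0.078,0],[0.009,0.34,0.078,0],[0.009,0.38,0.078,0],[0.009,0.38,0.078,0]]' >/dev/null
python3 -c "
from h import *
rows((-.0144,.117,.056,7))"
```

```text
t 18.2 S [-17.1 116.1  95.8] ang 7.1 F [-0.1 -0.1  0.3] gap 0.002 j [11. 26. 91. -0. 64.  8.]
(-0.0144, 0.117, 0.056, 7) [-0.0011  0.0662  0.0052] 0.0003
```

```bash
python3 -m creep '[[0,0.03,0,0],[0,0.064,0,0],[0,0.064,0,0],[0,0.064,0,0]]' >/dev/null
python3 -c "
from h import *
P=[]
for f in range(100,228,4):
    a=np.radians(f); P.append((round(.118*np.cos(a),4),round(.118*np.sin(a),4),.057,f-90))
rows(*P)"
```

```text
t 18.6 S [-12.8 117.1  62.8] ang 7.0 F [-0.6 -0.1 -0.1] gap 0.001 j [11. 27. 94. -0. 59.  8.]
(np.float64(-0.0205), np.float64(0.1162), 0.057, 10) [-0.      0.0096 -0.013 ] -0.0166
(np.float64(-0.0285), np.float64(0.1145), 0.057, 14) [ 0.0011  0.0095 -0.0266] -0.0388
(np.float64(-0.0365), np.float64(0.1122), 0.057, 18) [ 0.0033  0.0095 -0.0403] -0.0611
(np.float64(-0.0442), np.float64(0.1094), 0.057, 22) [ 0.0064  0.0095 -0.0536] -0.0833
(np.float64(-0.0517), np.float64(0.1061), 0.057, 26) [ 0.0103  0.0095 -0.0667] -0.1055
(np.float64(-0.059), np.float64(0.1022), 0.057, 30) [ 0.0153  0.0094 -0.0795] -0.1277
(np.float64(-0.066), np.float64(0.0978), 0.057, 34) [ 0.0211  0.0094 -0.092 ] -0.15
(np.float64(-0.0726), np.float64(0.093), 0.057, 38) [ 0.0277  0.0094 -0.1039] -0.1722
(np.float64(-0.079), np.float64(0.0877), 0.057, 42) [ 0.0352  0.0093 -0.1156] -0.1944
(np.float64(-0.0849), np.float64(0.082), 0.057, 46) [ 0.0434  0.0093 -0.1265] -0.2166
(np.float64(-0.0904), np.float64(0.0758), 0.057, 50) [ 0.0526  0.0093 -0.1369] -0.2388
(np.float64(-0.0955), np.float64(0.0694), 0.057, 54) [ 0
[... 1079 characters left out ...]
at64(-0.1134), np.float64(-0.0325), 0.057, 106) [ 0.227   0.0092 -0.1969] -0.55
(np.float64(-0.1109), np.float64(-0.0404), 0.057, 110) [ 0.2406  0.0092 -0.1944] -0.5722
(np.float64(-0.1078), np.float64(-0.048), 0.057, 114) [ 0.2538  0.0092 -0.1908] -0.5944
(np.float64(-0.1042), np.float64(-0.0554), 0.057, 118) [ 0.2668  0.0092 -0.1864] -0.6166
(np.float64(-0.1001), np.float64(-0.0625), 0.057, 122) [ 0.2794  0.0092 -0.181 ] -0.6388
(np.float64(-0.0955), np.float64(-0.0694), 0.057, 126) [ 0.2917  0.0092 -0.1748] -0.6611
(np.float64(-0.0904), np.float64(-0.0758), 0.057, 130) [ 0.3033  0.0092 -0.1677] -0.6833
(np.float64(-0.0849), np.float64(-0.082), 0.057, 134) [ 0.3147  0.0092 -0.1598] -0.7055
```

```bash
python3 -m creep '[[0.0005,0.008,-0.0137,-0.0222],[0.002,0.008,-0.0274,-0.0444],[0.0043,0.008,-0.0409,-0.0667],[0.0076,0.008,-0.0542,-0.0889],[0.012,0.008,-0.0673,-0.111],[0.017,0.008,-0.08,-0.133],[0.023,0.008,-0.0923,-0.1556],[0.03,0.008,-0.104,-0.178]]'
python3 -c "
from h import *
rows()"
python3 -m creep '[[0.0005,0,-0.0137,-0.0222],[0.002,0,-0.0274,-0.0444],[0.0043,0,-0.0409,-0.0667],[0.0076,0,-0.0542,-0.0889],[0.012,0,-0.0673,-0.111],[0.017,0,-0.08,-0.133],[0.023,0,-0.0923,-0.1556],[0.03,0,-0.104,-0.178]]'
python3 -c "
from h import *
rows((.118*np.cos(np.radians(164)),.118*np.sin(np.radians(164)),.057,74))"
```

```text
time: 19.4
tcp_pos: [0.5357, 0.1637, 0.0589]
tcp_rot: [[0.577, 0.005, 0.817], [-0.817, 0.001, 0.577], [0.002, -1.0, 0.005]]
contact_force: [-0.8, 0.1, 0.5]
finger_gap: -0.003
t 19.4 S [-71.7  92.2  58.9] ang 39.2 F [-0.8  0.1  0.5] gap -0.003 j [ 10.  23. 102.   0.  54. -25.]
time: 20.2
tcp_pos: [0.4948, 0.1135, 0.0588]
tcp_rot: [[0.922, 0.005, 0.388], [-0.388, 0.002, 0.922], [0.003, -1.0, 0.004]]
contact_force: [0.2, 3.4, -0.3]
finger_gap: 0.002
t 20.2 S [-109.    39.2   58.8] ang 71.2 F [ 0.2  3.4 -0.3] gap 0.002 j [  5.  19. 109.   0.  52. -62.]
(np.float64(-0.11342888012072162), np.float64(0.03252520798640591), 0.057, 74) [-0.0034  0.0029 -0.0129] -0.0156
```

```bash
python3 -m creep '[[-0.001,0.002,-0.0137,-0.0222],[0,0.002,-0.0274,-0.0444],[0.0023,0.002,-0.0409,-0.0667],[0.0056,0.002,-0.0542,-0.0889],[0.01,0.002,-0.0673,-0.111],[0.015,0.002,-0.08,-0.133],[0.021,0.002,-0.0923,-0.1556],[0.028,0.002,-0.104,-0.178]]'
python3 -m creep '[[0.0005,0,-0.0137,-0.0222],[0.002,0,-0.0274,-0.0444],[0.0043,0,-0.0409,-0.0667],[0.0076,0,-0.0542,-0.0889],[0.012,0,-0.0673,-0.111],[0.017,0,-0.08,-0.133],[0.017,0,-0.08,-0.133],[0.017,0,-0.08,-0.133]]'
python3 -c "
from h import *
rows()
c=cam('top');save(c,'top3.png')"
```

```text
time: 21.0
tcp_pos: [0.486, 0.0483, 0.0575]
tcp_rot: [[0.987, 0.004, -0.161], [0.161, 0.0, 0.987], [0.004, -1.0, -0.001]]
contact_force: [-2.8, 6.9, 0.8]
finger_gap: -0.002
time: 21.8
tcp_pos: [0.503, 0.0026, 0.0567]
tcp_rot: [[0.839, 0.003, -0.544], [0.544, -0.0, 0.839], [0.002, -1.0, -0.002]]
contact_force: [0.8, 0.2, 0.5]
finger_gap: -0.001
t 21.8 S [-93.1 -70.8  56.7] ang 126.9 F [0.8 0.2 0.5] gap -0.001 j [  -8.   19.  110.    0.   51. -131.]
```

```bash
python3 -m creep '[[0,-0.03,0.01,0],[0,-0.08,0.01,0],[0,-0.14,0.01,0],[0,-0.14,0.01,0]]'
python3 -c "
from h import *
rows((-.09,0,.2,90))
w=cam('wrist');save(w,'w5.png')"
```

```text
time: 22.25
tcp_pos: [0.502, 0.0078, 0.1444]
tcp_rot: [[0.838, 0.01, -0.545], [0.545, -0.001, 0.838], [0.008, -1.0, -0.007]]
contact_force: [1.2, -0.7, 0.0]
finger_gap: -0.0
t 22.25 S [-94.4 -65.7 144.4] ang 127.0 F [ 1.2 -0.7  0. ] gap -0.0 j [  -7.   13.  103.   -0.   63. -130.]
(-0.09, 0, 0.2, 90) [ 0.0726 -0.0927  0.0824] 0.2057
```

View pics/w5.png

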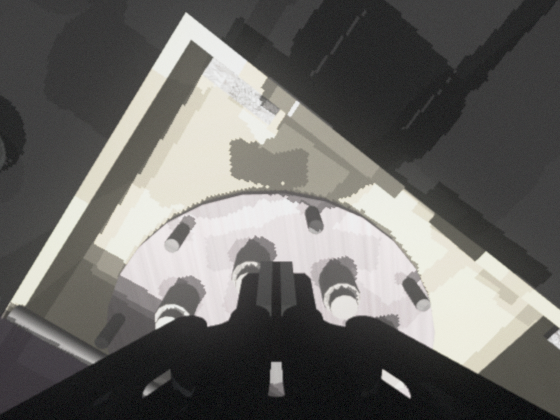

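The pegs are back at a rest position. I'll return to the left side for one more click and look at the square bottle on the way.

```bash
python3 -c "
from h import *
rows((-.07,.1,.26,10))"
```

```text
t 22.3 S [-96.1 -65.7 142.2] ang 127.0 F [-0.1  0.6  0.1] gap 0.001 j [  -7.   13.  103.   -0.   63. -130.]
(-0.07, 0.1, 0.26, 10) [ 0.2019 -0.1962  0.1935] 0.6501
```

```bash
python3 -m creep '[[0.06,-0.07,0.06,0.047],[0.1,-0.14,0.11,0.094],[0.15,-0.196,0.15,0.14],[0.202,-0.196,0.193,0.188],[0.202,-0.196,0.193,0.235],[0.202,-0.196,0.193,0.282],[0.202,-0.196,0.193,0.329],[0.202,-0.196,0.193,0.376]]' >/dev/null
python3 -m creep '[[0,0,0,0.047],[0,0,0,0.094],[0,0,0,0.14],[0,0,0,0.188],[0,0,0,0.235],[0,0,0,0.274],[0,0,0,0.274],[0,0,0,0.274]]' >/dev/null
python3 -c "
from h import *
rows((-.0144,.117,.16,7),(-.0144,.117,.057,7))
a=cam('wrist');save(a,'w6.png')
for d in (67.5,112.5,157.5): print(d,proj(a,S(.118*np.cos(np.radians(d)),.118*np.sin(np.radians(d)),.075)).round())
for d in (90,135,180): print(d,proj(a,S(.08*np.cos(np.radians(d)),.08*np.sin(np.radians(d)),.084)).round())
"
```

```text
t 23.9 S [-71.4  99.5 256.1] ang 10.2 F [-0.   0.1 -0.2] gap -0.004 j [11. 14. 85. -0. 81.  4.]
(-0.0144, 0.117, 0.16, 7) [-0.0119  0.16    0.099 ] 0.0176
(-0.0144, 0.117, 0.057, 7) [-0.012   0.3317  0.0993] 0.0176
67.5 [405. 197.]
112.5 [307. 180.]
157.5 [227. 234.]
90 [350. 222.]
135 [284. 235.]
180 [249. 286.]
```

View pics/w6.png

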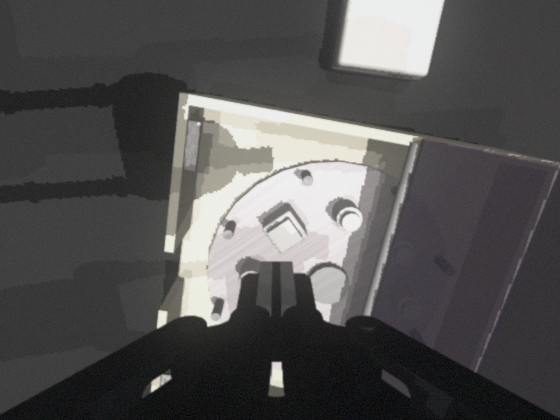

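The square bottle is at (285,233), the 135° position, so one click remains.

```bash
python3 -m creep '[[-0.012,0.05,0.05,0.018],[-0.012,0.1,0.099,0.018],[-0.012,0.15,0.099,0.018],[-0.012,0.2,0.099,0.018],[-0.012,0.25,0.099,0.018],[-0.012,0.3,0.099,0.018],[-0.012,0.33,0.099,0.018],[-0.012,0.33,0.099,0.018]]' >/dev/null
python3 -m creep '[[0,0,0,0],[0,0,0,0]]' >/dev/null
python3 -c "
from h import *
rows((-.0144,.117,.057,7))"
```

```text
t 24.95 S [-12.5 117.2  60.5] ang 6.8 F [-0.4 -1.1 -0.2] gap 0.002 j [11. 28. 94. -0. 59.  8.]
(-0.0144, 0.117, 0.057, 7) [ 0.      0.0058 -0.0032] -0.001
```

```bash
python3 -m creep '[[0.0005,0.004,-0.0137,-0.0222],[0.002,0.004,-0.0274,-0.0444],[0.0043,0.004,-0.0409,-0.0667],[0.0076,0.004,-0.0542,-0.0889],[0.012,0.004,-0.0673,-0.111],[0.017,0.004,-0.08,-0.133],[0.023,0.004,-0.0923,-0.1556],[0.03,0.004,-0.104,-0.178]]'
python3 -m creep '[[0.0005,0,-0.008,-0.013],[0.0005,0,-0.008,-0.013],[0.0005,0,-0.008,-0.013]]'
python3 -m creep '[[0,-0.04,0,0],[0,-0.1,0,0],[0,-0.16,0,0],[0,-0.22,0,0],[0,-0.28,0,0],[0,-0.28,0,0]]'
python3 -c "
from h import *
rows((-.3,-.1,.3,30))"
```

```text
time: 25.75
tcp_pos: [0.5352, 0.1639, 0.0585]
tcp_rot: [[0.574, 0.004, 0.819], [-0.819, 0.001, 0.574], [0.001, -1.0, 0.004]]
contact_force: [-0.9, -0.1, 0.0]
finger_gap: 0.001
time: 26.05
tcp_pos: [0.5312, 0.1606, 0.0579]
tcp_rot: [[0.604, 0.003, 0.797], [-0.797, 0.0, 0.604], [0.001, -1.0, 0.002]]
contact_force: [0.2, -0.1, 0.3]
finger_gap: -0.0
time: 26.65
tcp_pos: [0.534, 0.1613, 0.231]
tcp_rot: [[0.604, 0.013, 0.797], [-0.797, 0.002, 0.604], [0.006, -1.0, 0.011]]
contact_force: [0.6, 0.1, 0.4]
finger_gap: -0.002
t 26.65 S [-73.3  89.6 231. ] ang 41.2 F [0.6 0.1 0.4] gap -0.002 j [ 10.  14.  89.  -0.  76. -27.]
(-0.3, -0.1, 0.3, 30) [-0.0101 -0.1207 -0.4911] 0.062
```

```bash
python3 -m creep '[[-0.01,-0.12,-0.07,0],[-0.01,-0.12,-0.14,0],[-0.01,-0.12,-0.21,0],[-0.01,-0.12,-0.28,0],[-0.01,-0.12,-0.35,0],[-0.01,-0.12,-0.42,0],[-0.01,-0.12,-0.47,0],[-0.01,-0.12,-0.47,0]]'
python3 -c "
from h import *
rows()
a=cam('top');s=cam('scene')
P=[((180),.08,.084,'sq')]+[(d,.118,.075,'peg') for d in(112.5,157.5,202.5,247.5)]
for d,R,z,n in P: print(n,d,[proj(c,S(R*np.cos(np.radians(d)),R*np.sin(np.radians(d)),z)).round() for c in (a,s)])
A=cv2.resize(a['pixels'][130:310,90:420,::-1],None,fx=2.4,fy=2.4)[:,:400*2]
B=s['pixels'][60:300,130:400,::-1]
cv2.imwrite('pics/end.png',cv2.resize(a['pixels'][130:320,100:410,::-1],None,fx=2.5,fy=2.5)); save(s,'ends.png')"
```

```text
time: 27.45
tcp_pos: [0.2991, -0.0064, 0.2967]
tcp_rot: [[0.601, -0.0, 0.799], [-0.799, -0.001, 0.601], [0.001, -1.0, -0.001]]
contact_force: [0.3, 0.2, 0.4]
finger_gap: 0.004
t 27.45 S [-295.9  -94.   296.7] ang 40.9 F [0.3 0.2 0.4] gap 0.004 j [-15. -11. 106.  -0.  86. -51.]
sq 180 [array([253., 258.]), array([257., 188.])]
peg 112.5 [array([203., 239.]), array([293., 162.])]
peg 157.5 [array([231., 271.]), array([256., 171.])]
peg 202.5 [array([274., 273.]), array([235., 200.])]
peg 247.5 [array([305., 245.]), array([245., 235.])]
```

View pics/end.png

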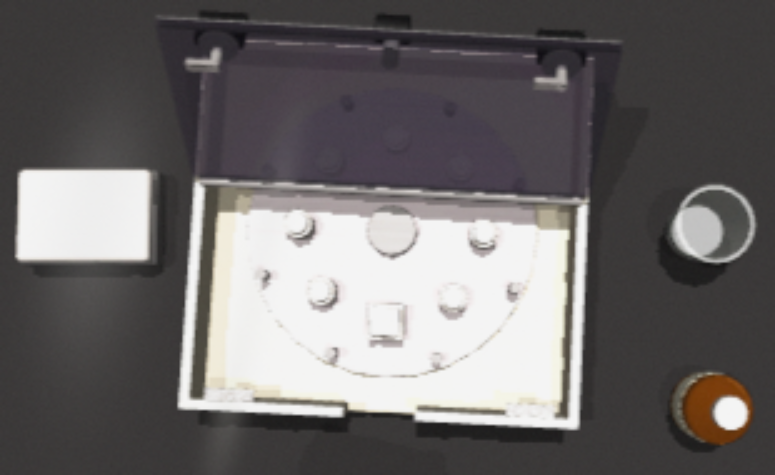

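The cap is at (255,259), predicted (253,258), and the pegs are within 4 px of the rest prediction. The cover leans back and the bystanders haven't moved.

```bash
python3 -c "
from h import *
r.finish_job()"
```

```text
the job is handed in; nothing more can be done
```

The job is done and handed in at about 27.6 s of robot time, against the 72 s limit.

- **Fasteners:** I turned both about 91° clockwise until torque built up at the stop. The top view and the later wrist view showed both wings lying crosswise.
- **Cover:** I swung it up by the handle to roughly 107°, by the handle's path. In the last picture it still leaned back past upright after release.
- **Carousel:** I pushed one rim peg through three clicks counter-clockwise, then the next peg through one more. In the last top view the square bottle's cap is in line with the notch, within about 2 px of where it should be. The pegs are within about 4 px of a rest position.
- **Surroundings:** The tip box, beaker and reagent bottle looked undisturbed, and the arm was clear of everything. The largest force I read, about 11 N, came while lifting the cover.

No check failed. The first estimate of the sampler's heading from the wings disagreed by about 1° with the one from the housing outline. I used the outline, and the close-up views agreed with it.

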